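# Unload the left-hand clamp blow it off and close it

## Task

The soldering jigs in the bench clamp are finished. The clamp knob has a left-hand thread: unscrew it by turning it clockwise until its engraved line points at the round dot on the dial, then lift out every jig and lay them flat, side by side, on the loose aluminium carrier plate. With the clamp empty, flip the lock-off lever of the blow-off gun forward, toward the nozzle, then squeeze the paddle fully against the gun's body for about a second and let it spring back. Leave the gun safe with the lever flipped back, and the empty clamp screwed fully home again, counter-clockwise.

Things in the scene. Friction and masses are not known exactly. Their poses are not given: they have to be found in the camera images.
- clamp: Fixed aluminium clamp; origin under the middle of its bed, x away from the robot, y left. Up to three jigs lie on two rails (tops z 20 mm) at y -92, 0, +92 mm, x 0, long side along x. A stop bar (x 51 to 63, top z 34) is behind them, the jaw bar in front. Base 10 mm thick, x -60 to 70, y -135 to 135; the knob's round dial (radius 46, top z 42) is at x -115, y 0.
- jaw_lip (a point): Inner edge of the middle one of the jaw's three lips (undersides z 38 mm, tops z 43 mm), which overlap the jigs' near ends by about 7 mm while tight. The knob draws the jaw toward the clamp's -x, 3.8 mm a radian; at the dot the lips stand about 7 mm clear of the jigs, which then lift straight up.
- clamp_knob (a joint): Angle of the clamp knob, rad, growing as it turns CLOCKWISE seen from above (left-hand thread: clockwise loosens). 0 is fully tight, it starts at 0 to 0.5, the line points at the dot at 3.4, end of thread 4.4. Stays where it is left; friction 0.10 N m. A knob can be turned by about 1.5 rad a grasp, so regrasp.
- knob_centre (a point): Centre of the black bar-shaped knob, on its vertical axis, half-way up the bar. The bar is 66 mm long (own x), 18 mm thick (own y: grip across it), 28 mm high, and rises 1.5 mm a radian as it unscrews. Own x points along the bar to the end with the engraved white line.
- knob_line (a point): Outer end of the engraved line on top of the knob bar, 33 mm from the knob axis.
- open_dot (a point): The black round dot on the dial, 39.5 mm from the knob axis: the line points at it when the clamp is open.
- jig_a_centre (a point): Centre of a soldering jig: a brown block 58 x 95 x 16 mm with a board in its pocket and two pins (24 mm high in all). This point is the centre of the 16 mm block, half-way up; own x along the 58 mm side (grip across it), own y along the 95 mm side, z up. 0.16 kg. May be absent (None).
- jig_b_centre (a point): Centre of a soldering jig: a brown block 58 x 95 x 16 mm with a board in its pocket and two pins (24 mm high in all). This point is the centre of the 16 mm block, half-way up; own x along the 58 mm side (grip across it), own y along the 95 mm side, z up. 0.16 kg. May be absent (None).
- jig_c_centre (a point): Centre of a soldering jig: a brown block 58 x 95 x 16 mm with a board in its pocket and two pins (24 mm high in all). This point is the centre of the 16 mm block, half-way up; own x along the 58 mm side (grip across it), own y along the 95 mm side, z up. 0.16 kg. May be absent (None).
- jig_a: The same jig as jig_a_centre; origin in the centre of its underside.
- jig_b: The same jig as jig_b_centre; origin in the centre of its underside.
- jig_c: The same jig as jig_c_centre; origin in the centre of its underside.
- carrier_plate: Loose flat aluminium plate 160 (own x) x 280 (own y) x 6 mm, 0.7 kg, lying on the bench. Origin: centre of its underside. Its top has room for three jigs side by side along y, 90 mm apart, long sides along x. It may get shifted.
- blow_gun: Fixed blow-off gun on a pedestal. Origin: under the middle of its barrel. The barrel (radius 18 mm, 190 mm long) lies along own y, axis 85 mm up; the nozzle is at its -y end (= forward). The paddle runs along its -x side.
- paddle (a joint): Paddle of the gun, rad: 0 = released, 0.15 = fully squeezed against the body. Sprung back; about 8 N at paddle_face squeezes it fully. Blocked at about 0.04 rad while the lock-off lever is back.
- paddle_face (a point): Outer face of the steel paddle, 68 mm from its hinge, middle of its height (18 mm high, 150 mm long, 75 mm above the bench). The outer face stands 17 mm off the barrel's side there when released. Pinch from above across the paddle and the opposite side of the barrel: 53 mm released, about 43 mm squeezed. The lever's pivot lies 57 mm nearer the nozzle.
- lock_lever (a joint): Lock-off lever, rad: 0 = back (locked), 1.2 = fully forward, toward the nozzle (free). Stays where it is put; about 1.5 N at the tip moves it. It starts at 0 to 0.15.
- lever_tip (a point): 3 mm below the tip of the black lock-off lever (7 x 11 mm thick, 36 mm long), which stands up from the paddle on a pivot 98 mm above the bench near the paddle's nozzle end; back it leans 0.6 rad from upright, forward 0.6 rad the other way, swinging in the upright plane along the paddle.

How it is judged:
On the way, in this order (a step that is already met when the one before it is completed fails the run):
1. the clamp knob is turned clockwise until its line points at the dot (within 0.25 rad) (value of joint clamp_knob between 3.15 and 3.65 rad), for 0.3 s.
2. every jig lies flat on the carrier plate (x of jig_a_centre in the frame of carrier_plate between -0.08 and 0.08 m and y of jig_a_centre in the frame of carrier_plate between -0.14 and 0.14 m and z of jig_a_centre in the frame of carrier_plate between 0.01 and 0.02 m and angle between each of jig_a_centre, jig_b_centre, jig_c_centre's own z axis and vertical below 0.12 rad and x of jig_b_centre in the frame of carrier_plate between -0.08 and 0.08 m and y of jig_b_centre in the frame of carrier_plate between -0.14 and 0.14 m and z of jig_b_centre in the frame of carrier_plate between 0.01 and 0.02 m and x of jig_c_centre in the frame of carrier_plate between -0.08 and 0.08 m and y of jig_c_centre in the frame of carrier_plate between -0.14 and 0.14 m and z of jig_c_centre in the frame of carrier_plate between 0.01 and 0.02 m and linear speed of each of jig_a, jig_b, jig_c below 0.03 m/s), for 0.2 s.
3. the lock-off lever is flipped forward (over 0.95 rad) (value of joint lock_lever above 0.95 rad), for 0.2 s.
4. the paddle is squeezed against the body (over 0.12 rad) for half a second (value of joint paddle above 0.12 rad), for 0.5 s.
At the end, for the whole second after the job is handed in: Every jig lies flat (tilt under 0.12 rad) at rest on the carrier plate, its centre over the plate; the knob is screwed home (under 0.3 rad); the lock-off lever is back (under 0.25 rad) and the paddle has sprung back (under 0.03 rad) (all of step 2 and value of joint clamp_knob below 0.3 rad and value of joint paddle below 0.03 rad and value of joint lock_lever below 0.25 rad); the robot touches nothing.
It fails at once if a jig is lifted out of the clamp (over 24 mm up, within 150 mm of the clamp's middle) while the clamp is still tight (value of joint clamp_knob below 2.6 rad and ((height (world z) of jig_a_centre above 0.052 m and horizontal distance between jig_a_centre and clamp below 0.15 m) or (height (world z) of jig_b_centre above 0.052 m and horizontal distance between jig_b_centre and clamp below 0.15 m) or (height (world z) of jig_c_centre above 0.052 m and horizontal distance between jig_c_centre and clamp below 0.15 m))).
Of jig_a, jig_b, jig_c only 2 to 3 are there at a start; the rules pass over those that are not, and their reading is None.
At some moment in a run one of carrier_plate may be knocked a few centimetres aside while the robot is not near it.
Once in a run the grip may slacken for a moment while it holds something.
It also fails if it takes over 210 s, if anything falls off the work surface, if the arm or the gripper's body presses on something with over 40 N, if the wrist force passes 120 N, or if a joint passes its speed limit or range.

## Robot

A 6-joint arm with a two-finger parallel gripper is mounted at the origin on a cart in front of the work surface, level with it; the furniture and walls round the work are solid. World frame = base frame: x ahead of the robot, y to its left, z up, the work surface at z = 0. Lengths are in m, angles in rad, forces in N, time in s.
With the tool pointing down it reaches from about 0.4 to 0.825 m from the base axis. Payload 7 kg.
Tool frame: the origin (TCP) lies on the mounting face of the last link; the fingertips stand 178 mm ahead of it and the grasp point (between the pads) lies 159 mm ahead of it (arm.tip_reach is the distance from the TCP to the fingertips, in m); z points along the fingers, y is the line along which they close (so a half turn about z gives the same grasp; the last joint's range is limited). The gripper opens to 88 mm and grips with 3 to 60 N. Pads are 19 mm wide; open, the fingers measure 130 mm over their backs; the gripper's body (78 mm by 193 mm) begins 47 mm behind the grasp point.
Start: joints at [1.426, 0.359, 0.012, 0, -1.224, -0.288], TCP at [0.283, 0.613, 0.405] pointing down, gripper open.
Joint ranges: [-3.07, 3.07], [-1.43, 2.12], [-1.02, 1.25], [-3.03, 1.67], [-3.05, -0], [-3.03, 3.03]. Speed limits (rad/s): [2.39, 2.39, 3.01, 3.14, 3.14, 3.14].

## Interface

Orientations are given as [roll, pitch, yaw] about the fixed x, y, z axes, in that order (R = Rz(yaw) Ry(pitch) Rx(roll)).
In Python, from bench import arm gives the robot as it stands.
- The arm moves only by the tool servo_tool, never from a script. Its argument "motion" is a list of rows, each a list of 5 numbers: the shift along the tool's x, y, z in units of 500 mm (1.0 is 500 mm), then the turn about the tool's z in units of 120 degrees (1.0 is 120 degrees), then the finger opening in mm, from 0 to 87.6. A call has 1 to 5 rows; each row shifts and turns the commanded pose from where the row before left it, along the tool's axes as they then stand; what a row does not reach is not made up. A row lasts 1/12 s, in which the tool goes at most 41.7 mm and 7.16 degrees, less where a joint would pass 70% of its speed; a pose out of reach is approached as far as the arm can. A call with a number of a shift or a turn outside -1 to 1 is refused whole. A call with a gripper value outside its range is refused whole. The fingers move at their own pace and stop on an object; "grip_force" is the grip in N (left out, the last holds). Time passes only in rows, so rows that do not move let the fingers close. It gives the time, the measured TCP pose, the force, the opening and the grip force at its end, in the units of the state.
- arm.read_state(): the state, without advancing time (a new reading comes with each control period).
- arm.grab_frame(name): name is "scene" or "top"; returns a dict with "frame" (480x640x3 uint8, blue, green, red), "vertical_fov" (degrees; the focal length in pixels is half the picture's height over the tangent of half this angle, whatever the lens; pixels are square), "cx", "cy" (the principal point, pixels), "R" (3x3) and "t" (3): a world point X has camera coordinates R X + t. Camera axes: x right, y down, z forward; pixel columns grow to the right and rows downward; lengths in m; the calibration is good to about 2 mm. A picture is of the moment at which its call begins. There is no depth.
- arm.finish_job(): hands the job in; it is judged then, once.
Trained networks look in a picture, given as the dict that the camera call returned (one of the last four; its "shot" number tells which), for a name from the list of things; names that differ only in an ending like _2 or _b are one class to them, and where a whole thing is asked for, a point or a joint stands for the part that bears it (a point fixed in the world has none). Each returns a list of dicts, best first, with "score" (0 to 1); they miss things now and then, are a little off and sometimes report something else, mostly with a low value. They report only what shows in the picture. A call takes as long as a camera call.
- arm.trace(picture, name): "mask" (480x640 bool, what is visible of it).
- arm.pinpoint(picture, name): "location" ([x, y, z] in m, in world coordinates, good to about 4 mm: a listed point, or the origin of a listed thing).
The state is a dict: "time_s": time; "joints": joint angles; "joint_vel": joint speeds; "joint_torque": joint torques, N m; "tool_pos": TCP position; "orientation": TCP orientation; "contact_force": force on the tool from outside, world axes, zero at the start; "moment": the same for the moment, N m; "gripper_width": finger opening in m; "grip_force": force on a finger pad.
Only numpy, scipy, OpenCV 4.12 (cv2) and the standard library are available. Lean on these libraries where they do the work, as an engineer would, in place of code of your own. Each camera call takes 0.05 s, during which the arm holds its last target. There are 200 camera calls.

## Working session

There is one attempt and no reset: what is moved stays moved. The work goes in short steps, Python scripts to look and compute and a tool call to move; the robot and the scene stay as the last step left them, time stands still between calls to the robot, and variables do not carry over. Pictures are saved under pics/ and viewed, at most 14 in all, crops included, and the job is handed in when it is done.

Besides the shell and the picture viewer there is one more tool, called after ">>>" by a JSON object that holds its "api" and its "payload", one argument or row to a line. servo_tool: Moves the arm, as the interface text tells. Its arguments: {"type":"object","properties":{"motion":{"type":"array","items":{"type":"array","items":{"type":"number"}}},"grip_force":{"type":"number"}},"required":["motion"]}

```bash
mkdir -p pics
cat > h.py <<'E'
import numpy as np, cv2
from bench import arm
def look(names, cams=("scene","top"), save=None):
    for c in cams:
        p=arm.grab_frame(c)
        if save: cv2.imwrite(f"pics/{save}_{c}.png",p["frame"])
        for n in names:
            r=arm.pinpoint(p,n)
            print(c,n,[(np.round(d["location"],3).tolist(),round(d["score"],2)) for d in r[:4]])
def st():
    s=arm.read_state()
    print({k:np.round(s[k],3).tolist() for k in("time_s","joints","tool_pos","orientation","contact_force","gripper_width","grip_force")})
E
python3 - <<'E'
from h import *
st(); print(arm.tip_reach)
look(["clamp","knob_centre","knob_line","open_dot","jig_a_centre","carrier_plate","blow_gun","paddle_face","lever_tip","jaw_lip"],save="a")
E
```

```text
{'time_s': 0.0, 'joints': [1.426, 0.359, 0.011, -0.0, -1.224, -0.288], 'tool_pos': [0.283, 0.613, 0.404], 'orientation': [3.14, -0.0, -0.433], 'contact_force': [0.474, 1.127, -0.039], 'gripper_width': 0.087, 'grip_force': 0.0}
0.1781
scene clamp [([0.551, -0.199, 0.003], 0.73)]
scene knob_centre [([0.457, 0.184, 0.004], 0.68), ([0.44, -0.218, 0.061], 0.58)]
scene knob_line [([0.47, -0.208, 0.075], 0.74)]
scene open_dot [([0.401, -0.218, 0.041], 0.63)]
scene jig_a_centre [([0.563, -0.294, 0.03], 0.7)]
scene carrier_plate [([0.458, 0.186, 0.0], 0.69)]
scene blow_gun [([0.658, 0.051, -0.002], 0.97)]
scene paddle_face [([0.633, 0.066, 0.077], 0.78), ([0.565, -0.295, 0.028], 0.56)]
scene lever_tip [([0.566, -0.287, 0.025], 0.63)]
scene jaw_lip [([0.514, -0.203, 0.038], 0.94)]
top clamp [([0.554, -0.2, -0.004], 0.61)]
top knob_centre [([0.44, -0.216, 0.067], 0.8)]
top knob_line [([0.473, -0.21, 0.073], 0.83)]
top open_dot [([0.397, -0.218, 0.038], 0.9)]
top jig_a_centre [([0.564, -0.287, 0.028], 0.89), ([0.44, -0.221, 0.066], 0.19)]
top carrier_plate [([0.453, 0.182, 0.002], 0.82)]
top blow_gun [([0.663, 0.053, 0.001], 0.62), ([0.472, -0.212, 0.075], 0.57), ([0.556, -0.203, -0.004], 0.5)]
top paddle_face [([0.626, 0.068, 0.08], 0.87)]
top lever_tip [([0.615, 0.028, 0.13], 0.67), ([0.474, -0.211, 0.073], 0.66)]
top jaw_lip [([0.511, -0.201, 0.038], 0.77)]
```

View pics/a_scene.png

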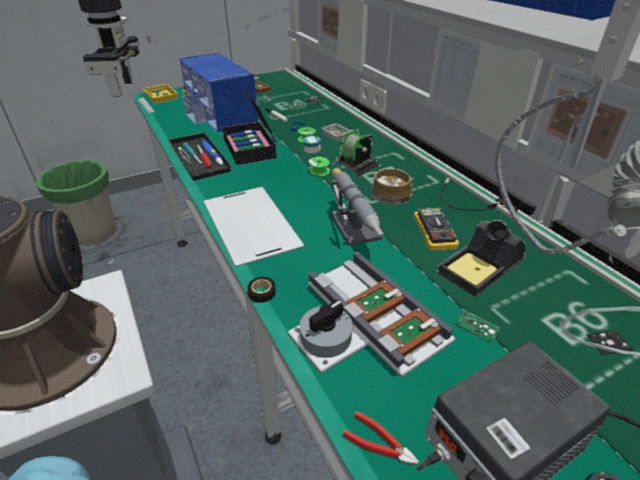

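View pics/a_top.png

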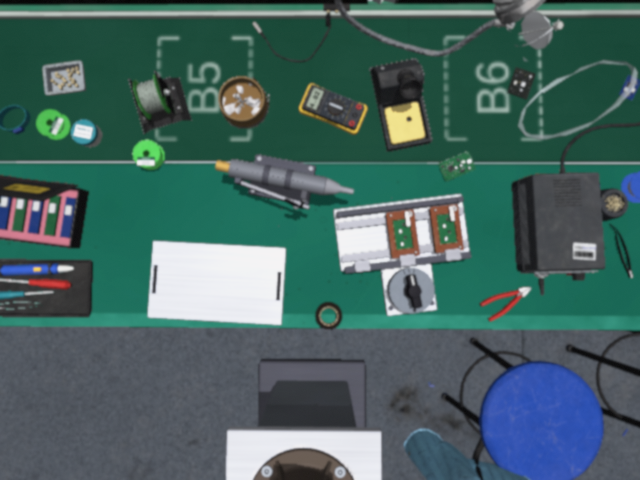

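The pictures show two jigs: the middle one at about (404,233) and the right one at about (447,228) in the top view. The left slot is empty. The plate is at (217,283), the knob line points away from the robot at (411,290), and the gun is at (285,180) with its nozzle to the right.

```bash
cat >> h.py <<'E'
def plan(*wps):
    """waypoints (x,y,z,yaw): per-row values, shift at the old yaw then turn"""
    s=arm.read_state(); p=np.array(s["tool_pos"]); y=s["orientation"][2]
    for w in wps:
        d=np.array(w[:3])-p; c,q=np.cos(y),np.sin(y)
        t=np.array([c*d[0]+q*d[1], q*d[0]-c*d[1], -d[2]])/.5
        n=max(1,int(np.ceil(np.linalg.norm(t)*.5/.0415)))
        print("shift",n,"rows of",np.round(t/n,4).tolist(),"total",np.round(t,3).tolist())
        if len(w)>3:
            a=-(w[3]-y)/np.radians(120); m=max(1,int(np.ceil(abs(a)/.0595)))
            if abs(a)>.001: print("turn",m,"rows of",round(a/m,4),"total",round(a,3))
            y=w[3]
        p=np.array(w[:3])
E
python3 - <<'E'
from h import *
plan((.5,.1,.404),(.44,-.217,.32,.25),(.44,-.217,.228))
E
```

```text
shift 14 rows of [0.0588, 0.0535, 0.0001] total [0.824, 0.749, 0.001]
shift 9 rows of [0.0174, 0.0695, 0.0187] total [0.157, 0.626, 0.168]
turn 6 rows of -0.0543 total -0.326
shift 3 rows of [0.0, 0.0, 0.0613] total [0.0, 0.0, 0.184]
```

>>> {"api": "servo_tool", "payload": {
  "motion": [
    [0.0588,0.0535,0,0,87],
    [0.0588,0.0535,0,0,87],
    [0.0588,0.0535,0,0,87],
    [0.0588,0.0535,0,0,87],
    [0.0588,0.0535,0,0,87]
  ]
}}

```text
time_s: 1.52
tool_pos: [0.3607, 0.4279, 0.4048]
orientation: [-3.141, -0.0, -0.432]
contact_force: [1.5, 0.9, -0.4]
gripper_width: 0.0871
grip_force: 0.0
```

>>> {"api": "servo_tool", "payload": {
  "motion": [
    [0.0588,0.0535,0,0,87],
    [0.0588,0.0535,0,0,87],
    [0.0588,0.0535,0,0,87],
    [0.0588,0.0535,0,0,87],
    [0.0588,0.0535,0,0,87]
  ]
}}

```text
time_s: 1.93
tool_pos: [0.438, 0.2447, 0.4051]
orientation: [-3.141, -0.0, -0.432]
contact_force: [-0.2, 0.3, -0.7]
gripper_width: 0.0872
grip_force: 0.0
```

>>> {"api": "servo_tool", "payload": {
  "motion": [
    [0.0588,0.0535,0,0,87],
    [0.0588,0.0535,0,0,87],
    [0.0588,0.0535,0,0,87],
    [0.0588,0.0535,0,0,87]
  ]
}}

```text
time_s: 2.27
tool_pos: [0.4999, 0.0982, 0.4052]
orientation: [-3.141, -0.001, -0.432]
contact_force: [0.9, 1.5, -1.0]
gripper_width: 0.0867
grip_force: 0.0
```

>>> {"api": "servo_tool", "payload": {
  "motion": [
    [0.0174,0.0695,0.0187,0,87],
    [0.0174,0.0695,0.0187,0,87],
    [0.0174,0.0695,0.0187,0,87],
    [0.0174,0.0695,0.0187,0,87],
    [0.0174,0.0695,0.0187,0,87]
  ]
}}

```text
time_s: 2.68
tool_pos: [0.4656, -0.0774, 0.3579]
orientation: [-3.141, -0.001, -0.432]
contact_force: [0.8, 0.4, 0.3]
gripper_width: 0.0871
grip_force: 0.0
```

>>> {"api": "servo_tool", "payload": {
  "motion": [
    [0.0174,0.0695,0.0187,0,87],
    [0.0174,0.0695,0.0187,0,87],
    [0.0174,0.0695,0.0187,0,87],
    [0.0174,0.0695,0.0187,0,87]
  ]
}}

```text
time_s: 3.02
tool_pos: [0.439, -0.2182, 0.3205]
orientation: [-3.141, -0.001, -0.432]
contact_force: [1.2, 1.4, 0.4]
gripper_width: 0.0872
grip_force: 0.0
```

>>> {"api": "servo_tool", "payload": {
  "motion": [
    [0,0,0,-0.0543,87],
    [0,0,0,-0.0543,87],
    [0,0,0,-0.0543,87],
    [0,0,0,-0.0543,87],
    [0,0,0,-0.0543,87]
  ]
}}

```text
time_s: 3.43
tool_pos: [0.4395, -0.2169, 0.3206]
orientation: [3.141, -0.0, 0.141]
contact_force: [0.1, 0.1, -0.4]
gripper_width: 0.0868
grip_force: 0.0
```

>>> {"api": "servo_tool", "payload": {
  "motion": [
    [0,0,0,-0.0543,87],
    [0,0,0,0,87],
    [0,0,0,0,87]
  ]
}}

```text
time_s: 3.68
tool_pos: [0.4396, -0.2166, 0.3207]
orientation: [3.141, -0.0, 0.246]
contact_force: [0.4, -0.3, -0.3]
gripper_width: 0.0871
grip_force: 0.0
```

Run:
```python
from h import *
st(); plan((.44,-.217,.228,.25))
```

```text
{'time_s': 3.683, 'joints': [-0.056, 0.129, -0.505, 0.0, -0.936, 1.873], 'tool_pos': [0.44, -0.217, 0.321], 'orientation': [3.141, -0.0, 0.246], 'contact_force': [0.397, -0.254, -0.303], 'gripper_width': 0.087, 'grip_force': 0.0}
shift 3 rows of [0.0002, 0.0003, 0.0618] total [0.001, 0.001, 0.185]
turn 1 rows of -0.0019 total -0.002
```

>>> {"api": "servo_tool", "payload": {
  "motion": [
    [0,0,0.0618,0,60],
    [0,0,0.0618,0,60],
    [0,0,0.0618,0,60],
    [0,0,0,0,60]
  ]
}}

```text
time_s: 4.02
tool_pos: [0.4373, -0.2163, 0.2232]
orientation: [-3.138, 0.008, 0.245]
contact_force: [-1.4, 0.1, 0.1]
gripper_width: 0.0658
grip_force: 0.0
```

>>> {"api": "servo_tool", "payload": {
  "motion": [
    [0,0,0,0,5],
    [0,0,0,0,5],
    [0,0,0,0,5],
    [0,0,0,0,5],
    [0,0,0,0,5]
  ],
  "grip_force": 25
}}

```text
time_s: 4.43
tool_pos: [0.4401, -0.2166, 0.2292]
orientation: [3.141, -0.003, 0.249]
contact_force: [-0.2, 3.0, 1.2]
gripper_width: 0.0326
grip_force: 7.0
```

>>> {"api": "servo_tool", "payload": {
  "motion": [
    [0,0,0,0,5],
    [0,0,0,0,5],
    [0,0,0,0.03,5],
    [0,0,0,0.03,5],
    [0,0,0,0.03,5]
  ]
}}

```text
time_s: 4.85
tool_pos: [0.4404, -0.2166, 0.23]
orientation: [3.141, -0.003, 0.059]
contact_force: [-4.0, 5.0, 16.4]
gripper_width: 0.0178
grip_force: 30.7
```

>>> {"api": "servo_tool", "payload": {
  "motion": [
    [0,0,-0.0006,0.05,5],
    [0,0,-0.0006,0.05,5],
    [0,0,-0.0006,0.05,5],
    [0,0,-0.0006,0.05,5],
    [0,0,-0.0006,0.05,5]
  ]
}}

```text
time_s: 5.27
tool_pos: [0.4403, -0.2168, 0.231]
orientation: [-3.141, -0.003, -0.467]
contact_force: [0.1, 0.5, 6.2]
gripper_width: 0.0178
grip_force: 29.3
```

>>> {"api": "servo_tool", "payload": {
  "motion": [
    [0,0,-0.0006,0.05,5],
    [0,0,-0.0006,0.05,5],
    [0,0,-0.0003,0.05,5],
    [0,0,-0.0003,0.05,5],
    [0,0,-0.0003,0.05,5]
  ]
}}

```text
time_s: 5.68
tool_pos: [0.4401, -0.217, 0.2318]
orientation: [-3.14, -0.002, -0.991]
contact_force: [-1.7, -3.2, 6.5]
gripper_width: 0.018
grip_force: 29.1
```

Run:
```python
from h import *
st(); look(["knob_line","knob_centre"],save="b")
```

```text
{'time_s': 5.683, 'joints': [-0.056, 0.248, -0.609, 0.001, -0.711, 0.635], 'tool_pos': [0.44, -0.217, 0.232], 'orientation': [-3.14, -0.002, -0.991], 'contact_force': [-1.661, -3.177, 6.494], 'gripper_width': 0.018, 'grip_force': 29.116}
scene knob_line [([0.456, -0.244, 0.08], 0.74)]
scene knob_centre [([0.438, -0.217, 0.062], 0.69)]
top knob_line []
top knob_centre []
```

>>> {"api": "servo_tool", "payload": {
  "motion": [
    [0,0,-0.0003,0.05,5],
    [0,0,-0.0003,0.05,5],
    [0,0,-0.0003,0.05,5],
    [0,0,-0.0003,0.05,5],
    [0,0,-0.0003,0.05,5]
  ]
}}

```text
time_s: 6.4
tool_pos: [0.4399, -0.2171, 0.2326]
orientation: [-3.14, -0.001, -1.514]
contact_force: [-1.7, -2.3, 6.6]
gripper_width: 0.0179
grip_force: 29.0
```

>>> {"api": "servo_tool", "payload": {
  "motion": [
    [0,0,-0.0003,0.05,5],
    [0,0,-0.0003,0.05,5],
    [0,0,-0.0003,0.05,5],
    [0,0,-0.0003,0.05,5],
    [0,0,-0.0003,0.05,5]
  ]
}}

```text
time_s: 6.82
tool_pos: [0.4396, -0.217, 0.2333]
orientation: [-3.14, -0.001, -2.038]
contact_force: [-2.7, -2.0, 10.0]
gripper_width: 0.018
grip_force: 28.7
```

>>> {"api": "servo_tool", "payload": {
  "motion": [
    [0,0,-0.0003,0.05,5],
    [0,0,-0.0003,0.05,5],
    [0,0,-0.0003,0.05,5],
    [0,0,-0.0003,0.05,5],
    [0,0,-0.0003,0.05,5]
  ]
}}

```text
time_s: 7.23
tool_pos: [0.4394, -0.2168, 0.2341]
orientation: [-3.141, -0.0, -2.562]
contact_force: [-3.8, 1.3, 11.0]
gripper_width: 0.0179
grip_force: 29.0
```

>>> {"api": "servo_tool", "payload": {
  "motion": [
    [0,0,-0.0003,0.05,5],
    [0,0,-0.0003,0.05,5],
    [0,0,-0.0003,0.05,5],
    [0,0,-0.0003,0.05,5],
    [0,0,0,0.05,5]
  ]
}}

```text
time_s: 7.65
tool_pos: [0.4394, -0.2166, 0.2348]
orientation: [-3.141, 0.0, -3.085]
contact_force: [-5.0, 4.6, 15.5]
gripper_width: 0.0179
grip_force: 29.6
```

>>> {"api": "servo_tool", "payload": {
  "motion": [
    [0,0,0,0,5],
    [0,0,0,0,5],
    [0,0,0,0,60],
    [0,0,0,0,60],
    [0,0,0,0,60]
  ]
}}

```text
time_s: 8.07
tool_pos: [0.4403, -0.2169, 0.2348]
orientation: [-3.14, 0.003, -3.08]
contact_force: [0.6, -2.5, 3.8]
gripper_width: 0.0326
grip_force: 1.7
```

>>> {"api": "servo_tool", "payload": {
  "motion": [
    [0,0,-0.06,0,80],
    [0,0,-0.06,0,80],
    [0,0,-0.06,0,80],
    [0,0,-0.06,0,80]
  ]
}}

```text
time_s: 8.4
tool_pos: [0.4392, -0.2166, 0.3553]
orientation: [-3.141, 0.001, -3.081]
contact_force: [0.9, 0.4, -0.9]
gripper_width: 0.0591
grip_force: 0.0
```

>>> {"api": "servo_tool", "payload": {
  "motion": [
    [0.08,0,0,0,80],
    [0.08,0,0,0,80],
    [0.08,0,0,0,80],
    [0,0,0,0,80]
  ]
}}

```text
time_s: 8.73
tool_pos: [0.3134, -0.2236, 0.3532]
orientation: [3.14, -0.0, -3.083]
contact_force: [0.0, -0.2, -1.4]
gripper_width: 0.0791
grip_force: 0.0
```

Run:
```python
from h import *
st(); look(["knob_line","knob_centre","open_dot","jig_a_centre","jaw_lip","carrier_plate"],save="c")
im=cv2.imread("pics/c_top.png"); sc=cv2.imread("pics/c_scene.png")
cv2.imwrite("pics/c_crop.png",np.hstack([cv2.resize(im[190:330,320:480],(400,350)),cv2.resize(sc[250:380,280:460],(400,350))]))
```

```text
{'time_s': 8.733, 'joints': [-0.099, -0.1, -0.654, -0.002, -1.017, -1.412], 'tool_pos': [0.313, -0.224, 0.353], 'orientation': [3.14, -0.0, -3.083], 'contact_force': [0.006, -0.22, -1.394], 'gripper_width': 0.079, 'grip_force': 0.0}
scene knob_line [([0.408, -0.22, 0.082], 0.84), ([0.504, -0.209, 0.04], 0.44)]
scene knob_centre [([0.436, -0.22, 0.065], 0.85), ([0.404, -0.222, 0.079], 0.67)]
scene open_dot [([0.4, -0.218, 0.04], 0.56)]
scene jig_a_centre [([0.565, -0.293, 0.028], 0.62)]
scene jaw_lip [([0.503, -0.206, 0.042], 0.71), ([0.552, -0.202, 0.025], 0.67), ([0.398, -0.219, 0.042], 0.57)]
scene carrier_plate [([0.407, -0.221, 0.082], 0.46)]
top knob_line [([0.41, -0.219, 0.083], 0.6)]
top knob_centre [([0.438, -0.217, 0.073], 0.71), ([0.566, -0.287, 0.019], 0.19)]
top open_dot [([0.398, -0.221, 0.037], 0.65), ([0.562, -0.291, 0.029], 0.49)]
top jig_a_centre [([0.566, -0.29, 0.026], 0.83)]
top jaw_lip [([0.496, -0.204, 0.04], 0.62)]
top carrier_plate [([0.448, 0.185, -0.002], 0.65)]
```

View pics/c_crop.png

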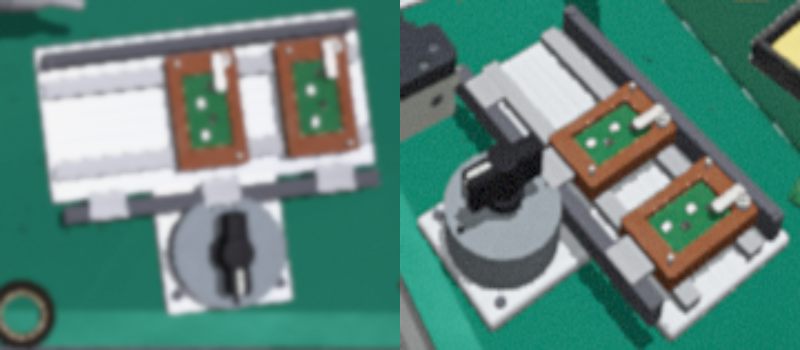

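Run:
```python
from h import *
plan((.555,-.2015,.30,-3.007),(.555,-.2015,.203))
```

```text
shift 6 rows of [-0.0786, 0.0027, 0.0177] total [-0.472, 0.016, 0.106]
turn 1 rows of -0.0351 total -0.035
shift 3 rows of [-0.0, 0.0, 0.0647] total [-0.0, 0.0, 0.194]
```

>>> {"api": "servo_tool", "payload": {
  "motion": [
    [-0.0786,0.0027,0.0177,0,70],
    [-0.0786,0.0027,0.0177,0,70],
    [-0.0786,0.0027,0.0177,0,70],
    [-0.0786,0.0027,0.0177,0,70],
    [-0.0786,0.0027,0.0177,0,70]
  ]
}}

```text
time_s: 9.85
tool_pos: [0.5174, -0.2049, 0.3082]
orientation: [-3.142, -0.0, -3.081]
contact_force: [-0.2, 0.2, 0.2]
gripper_width: 0.07
grip_force: 0.0
```

>>> {"api": "servo_tool", "payload": {
  "motion": [
    [-0.0786,0.0027,0.0177,0,70],
    [0,0,0,-0.035,70],
    [0,0,0,0,70],
    [0,0,0,0,70]
  ]
}}

```text
time_s: 10.18
tool_pos: [0.5546, -0.2014, 0.2992]
orientation: [3.141, -0.002, -3.009]
contact_force: [-0.2, -0.3, 0.2]
gripper_width: 0.0701
grip_force: 0.0
```

Run:
```python
from h import *
st(); plan((.555,-.2015,.203,-3.007))
```

```text
{'time_s': 10.183, 'joints': [-0.017, 0.31, -0.319, -0.0, -0.944, -1.421], 'tool_pos': [0.555, -0.201, 0.299], 'orientation': [3.141, -0.002, -3.009], 'contact_force': [-0.167, -0.307, 0.18], 'gripper_width': 0.07, 'grip_force': 0.0}
shift 3 rows of [-0.0002, -0.0001, 0.0641] total [-0.001, -0.0, 0.192]
```

>>> {"api": "servo_tool", "payload": {
  "motion": [
    [0,0,0.06,0,70],
    [0,0,0.06,0,70],
    [0,0,0.04,0,70],
    [0,0,0.02,0,70],
    [0,0,0.012,0,70]
  ]
}}

```text
time_s: 10.6
tool_pos: [0.5537, -0.2017, 0.2037]
orientation: [3.141, -0.001, -3.009]
contact_force: [0.7, 0.3, 0.7]
gripper_width: 0.0699
grip_force: 0.0
```

>>> {"api": "servo_tool", "payload": {
  "motion": [
    [0,0,0,0,45],
    [0,0,0,0,45],
    [0,0,0,0,45],
    [0,0,0,0,45],
    [0,0,0,0,45]
  ],
  "grip_force": 30
}}

```text
time_s: 11.02
tool_pos: [0.5552, -0.2015, 0.2056]
orientation: [-3.141, 0.002, -3.007]
contact_force: [-1.5, 0.7, 7.3]
gripper_width: 0.0574
grip_force: 30.0
```

>>> {"api": "servo_tool", "payload": {
  "motion": [
    [0,0,0,0,45],
    [0,0,0,0,45],
    [0,0,0,0,45],
    [0,0,0,0,45]
  ]
}}

```text
time_s: 11.35
tool_pos: [0.5552, -0.2015, 0.2056]
orientation: [-3.141, 0.002, -3.007]
contact_force: [-1.5, 1.1, 7.0]
gripper_width: 0.0577
grip_force: 30.0
```

>>> {"api": "servo_tool", "payload": {
  "motion": [
    [0,0,-0.03,0,45],
    [0,0,-0.06,0,45],
    [0,0,-0.06,0,45],
    [0,0,-0.06,0,45],
    [0,0,-0.02,0,45]
  ]
}}

```text
time_s: 11.77
tool_pos: [0.5557, -0.2017, 0.3241]
orientation: [-3.14, 0.006, -3.007]
contact_force: [0.4, 0.9, -0.8]
gripper_width: 0.0575
grip_force: 30.0
```

```bash
cat >> h.py <<'E'
def plate():
    p=arm.grab_frame("top"); m=arm.trace(p,"carrier_plate")[0]["mask"].astype(np.uint8)
    c=max(cv2.findContours(m,0,2)[0],key=cv2.contourArea); b=cv2.boxPoints(cv2.minAreaRect(c))
    f=240/np.tan(np.radians(p["vertical_fov"]/2)); R=np.array(p["R"]);o=-R.T@np.array(p["t"])
    W=[]
    for u,v in b:
        d=R.T@np.array([(u-p["cx"])/f,(v-p["cy"])/f,1]); W.append((o+d*(.006-o[2])/d[2])[:2])
    W=np.array(W); e=W[1]-W[0]; g=W[2]-W[1]; l=e if np.linalg.norm(e)>np.linalg.norm(g) else g
    l=l*np.sign(l[1])
    print("plate",np.round(W.mean(0),4),"yaw",round(float(np.arctan2(-l[0],l[1])),3),"size",np.linalg.norm(e).round(3),np.linalg.norm(g).round(3))
E
python3 - <<'E'
from h import *
st(); plate(); look(["carrier_plate"])
E
```

```text
{'time_s': 11.767, 'joints': [-0.017, 0.284, -0.291, 0.001, -0.989, -1.419], 'tool_pos': [0.556, -0.202, 0.324], 'orientation': [-3.14, 0.006, -3.007], 'contact_force': [0.399, 0.851, -0.826], 'gripper_width': 0.058, 'grip_force': 29.994}
plate [0.454  0.2283] yaw -0.069 size 0.162 0.192
scene carrier_plate [([0.456, 0.183, 0.004], 0.72)]
top carrier_plate [([0.451, 0.182, -0.0], 0.98), ([0.44, -0.219, 0.071], 0.46)]
```

Run:
```python
from h import *
plan((.451,.128,.30,-3.19),(.451,.128,.1925))
```

```text
shift 9 rows of [0.0129, 0.0756, 0.0039] total [0.116, 0.68, 0.035]
turn 2 rows of 0.0435 total 0.087
shift 3 rows of [0.0, 0.0, 0.0717] total [0.0, 0.0, 0.215]
```

>>> {"api": "servo_tool", "payload": {
  "motion": [
    [0.0129,0.0756,0.0039,0,45],
    [0.0129,0.0756,0.0039,0,45],
    [0.0129,0.0756,0.0039,0,45],
    [0.0129,0.0756,0.0039,0,45],
    [0.0129,0.0756,0.0039,0,45]
  ]
}}

```text
time_s: 12.48
tool_pos: [0.4962, -0.0173, 0.3078]
orientation: [-3.141, -0.003, -3.008]
contact_force: [1.1, 0.4, -2.6]
gripper_width: 0.0577
grip_force: 30.0
```

>>> {"api": "servo_tool", "payload": {
  "motion": [
    [0.0129,0.0756,0.0039,0,45],
    [0.0129,0.0756,0.0039,0,45],
    [0.0129,0.0756,0.0039,0,45],
    [0.0129,0.0756,0.0039,0,45],
    [0,0,0,0.0435,45]
  ]
}}

```text
time_s: 12.9
tool_pos: [0.4501, 0.1325, 0.3004]
orientation: [-3.141, -0.001, -3.093]
contact_force: [0.5, 0.1, -1.1]
gripper_width: 0.0575
grip_force: 30.0
```

>>> {"api": "servo_tool", "payload": {
  "motion": [
    [0,0,0,0.0435,45],
    [0,0,0,0,45],
    [0,0,0,0,45]
  ]
}}

```text
time_s: 13.15
tool_pos: [0.4513, 0.1279, 0.3006]
orientation: [-3.14, -0.002, 3.097]
contact_force: [0.2, -0.4, -1.3]
gripper_width: 0.0581
grip_force: 30.0
```

Run:
```python
from h import *
st(); look(["carrier_plate","jig_a_centre"],save="d");plan((.451,.128,.1925,-3.19))
```

```text
{'time_s': 13.15, 'joints': [0.697, 0.119, -0.573, -0.0, -0.881, -2.313], 'tool_pos': [0.451, 0.128, 0.301], 'orientation': [-3.14, -0.002, 3.097], 'contact_force': [0.235, -0.402, -1.296], 'gripper_width': 0.058, 'grip_force': 29.994}
scene carrier_plate [([0.459, 0.184, 0.0], 0.91), ([0.4, -0.218, 0.043], 0.51)]
scene jig_a_centre [([0.565, -0.296, 0.03], 0.88)]
top carrier_plate [([0.554, -0.199, -0.006], 0.33)]
top jig_a_centre [([0.563, -0.284, 0.027], 0.78)]
shift 3 rows of [0.0005, 0.0004, 0.0726] total [0.001, 0.001, 0.218]
turn 51 rows of 0.0588 total 3.0
```

View pics/d_scene.png

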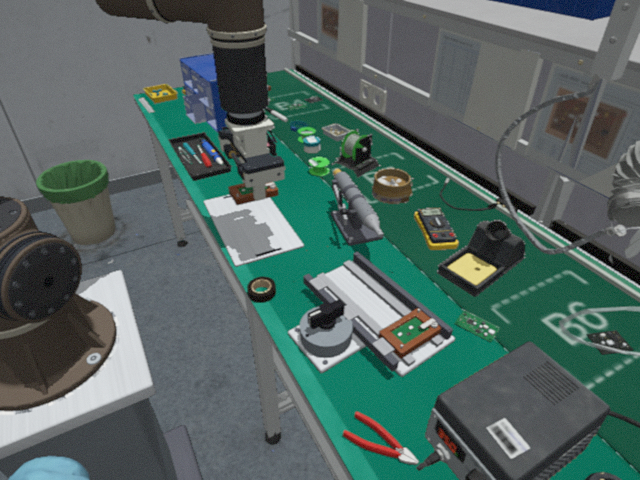

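The jig hangs level in the gripper at about (252,190), and the plate hasn't moved. Next I lower the jig.

>>> {"api": "servo_tool", "payload": {
  "motion": [
    [0,0,0.06,0,45],
    [0,0,0.06,0,45],
    [0,0,0.05,0,45],
    [0,0,0.026,0,45],
    [0,0,0.012,0,45]
  ]
}}

```text
time_s: 13.87
tool_pos: [0.4511, 0.1271, 0.1956]
orientation: [-3.139, -0.003, 3.093]
contact_force: [-0.1, -0.6, -2.2]
gripper_width: 0.0574
grip_force: 30.0
```

>>> {"api": "servo_tool", "payload": {
  "motion": [
    [0,0,0.005,0,45],
    [0,0,0.003,0,45],
    [0,0,0,0,45],
    [0,0,0,0,45]
  ]
}}

```text
time_s: 14.2
tool_pos: [0.452, 0.1281, 0.1945]
orientation: [3.141, 0.001, 3.094]
contact_force: [0.1, -1.4, -1.8]
gripper_width: 0.0575
grip_force: 30.0
```

>>> {"api": "servo_tool", "payload": {
  "motion": [
    [0,0,0.003,0,45],
    [0,0,0.002,0,45],
    [0,0,0,0,45]
  ]
}}

```text
time_s: 14.45
tool_pos: [0.4518, 0.1281, 0.1916]
orientation: [3.141, 0.001, 3.094]
contact_force: [-0.3, 0.9, 0.5]
gripper_width: 0.0576
grip_force: 30.0
```

>>> {"api": "servo_tool", "payload": {
  "motion": [
    [0,0,0,0,66],
    [0,0,0,0,66],
    [0,0,0,0,66],
    [0,0,0,0,66]
  ]
}}

```text
time_s: 14.78
tool_pos: [0.4516, 0.1279, 0.1911]
orientation: [3.142, 0.0, 3.094]
contact_force: [-0.2, -0.1, 0.2]
gripper_width: 0.066
grip_force: 0.0
```

>>> {"api": "servo_tool", "payload": {
  "motion": [
    [0,0,-0.03,0,70],
    [0,0,-0.06,0,70],
    [0,0,-0.06,0,70],
    [0,0,-0.06,0,70],
    [0,0,0,0,70]
  ]
}}

```text
time_s: 15.2
tool_pos: [0.4531, 0.1288, 0.3015]
orientation: [3.137, 0.007, 3.095]
contact_force: [0.4, 1.0, -0.4]
gripper_width: 0.0701
grip_force: 0.0
```

Run:
```python
from h import *
st(); look(["jig_a_centre"])
s=arm.read_state()["orientation"][2]
plan((.567,-.2925,.31))
```

```text
{'time_s': 15.2, 'joints': [0.697, 0.118, -0.572, 0.002, -0.872, -2.316], 'tool_pos': [0.453, 0.129, 0.302], 'orientation': [3.137, 0.007, 3.095], 'contact_force': [0.413, 0.992, -0.358], 'gripper_width': 0.07, 'grip_force': 0.0}
scene jig_a_centre [([0.567, -0.291, 0.029], 0.72), ([0.45, 0.126, 0.01], 0.44)]
top jig_a_centre [([0.565, -0.29, 0.028], 0.86), ([0.565, -0.289, 0.024], 0.67)]
shift 11 rows of [-0.0247, -0.0753, -0.0026] total [-0.272, -0.828, -0.029]
```

>>> {"api": "servo_tool", "payload": {
  "motion": [
    [-0.0247,-0.0753,-0.0026,0,70],
    [-0.0247,-0.0753,-0.0026,0,70],
    [-0.0247,-0.0753,-0.0026,0,70],
    [-0.0247,-0.0753,-0.0026,0,70],
    [-0.0247,-0.0753,-0.0026,0,70]
  ]
}}

```text
time_s: 15.82
tool_pos: [0.504, -0.0648, 0.3012]
orientation: [-3.141, -0.003, 3.094]
contact_force: [0.7, 1.2, -0.4]
gripper_width: 0.0702
grip_force: 0.0
```

>>> {"api": "servo_tool", "payload": {
  "motion": [
    [-0.0247,-0.0753,-0.0026,0,70],
    [-0.0247,-0.0753,-0.0026,0,70],
    [-0.0247,-0.0753,-0.0026,0,70],
    [-0.0247,-0.0753,-0.0026,0,70],
    [-0.0247,-0.0753,-0.0026,0,70]
  ]
}}

```text
time_s: 16.23
tool_pos: [0.5568, -0.2561, 0.3071]
orientation: [3.141, -0.003, 3.094]
contact_force: [1.0, 0.2, -0.2]
gripper_width: 0.0698
grip_force: 0.0
```

>>> {"api": "servo_tool", "payload": {
  "motion": [
    [-0.0247,-0.0753,-0.0026,0,70],
    [0,0,0,-0.0433,70],
    [0,0,0,-0.0433,70],
    [0,0,0,0,70],
    [0,0,0,0,70]
  ]
}}

```text
time_s: 16.65
tool_pos: [0.5671, -0.2923, 0.3086]
orientation: [3.141, -0.003, -3.011]
contact_force: [-0.4, 0.1, 0.3]
gripper_width: 0.0695
grip_force: 0.0
```

Run:
```python
from h import *
st(); plan((.567,-.2925,.2045,-3.007))
```

```text
{'time_s': 16.65, 'joints': [-0.171, 0.373, -0.198, -0.0, -1.003, -1.27], 'tool_pos': [0.567, -0.292, 0.309], 'orientation': [3.141, -0.003, -3.011], 'contact_force': [-0.376, 0.078, 0.338], 'gripper_width': 0.07, 'grip_force': 0.0}
shift 3 rows of [0.0001, -0.0001, 0.0694] total [0.0, -0.0, 0.208]
turn 1 rows of -0.002 total -0.002
```

>>> {"api": "servo_tool", "payload": {
  "motion": [
    [0,0,0.06,0,70],
    [0,0,0.06,0,70],
    [0,0,0.05,0,70],
    [0,0,0.025,0,70],
    [0,0,0.012,0,70]
  ]
}}

```text
time_s: 17.07
tool_pos: [0.5665, -0.2913, 0.2039]
orientation: [3.14, -0.004, -3.01]
contact_force: [-0.2, -0.3, 0.3]
gripper_width: 0.0699
grip_force: 0.0
```

>>> {"api": "servo_tool", "payload": {
  "motion": [
    [0,0,0,0,45],
    [0,0,0,0,45],
    [0,0,0,0,45],
    [0,0,0,0,45],
    [0,0,0,0,45]
  ]
}}

```text
time_s: 17.48
tool_pos: [0.5677, -0.2923, 0.2078]
orientation: [-3.141, 0.001, -3.008]
contact_force: [-0.3, -0.2, -1.5]
gripper_width: 0.0571
grip_force: 30.0
```

>>> {"api": "servo_tool", "payload": {
  "motion": [
    [0,0,0,0,45],
    [0,0,0,0,45],
    [0,0,0,0,45]
  ]
}}

```text
time_s: 17.73
tool_pos: [0.5677, -0.2923, 0.2077]
orientation: [-3.141, 0.001, -3.008]
contact_force: [-1.3, 1.7, 5.3]
gripper_width: 0.0577
grip_force: 30.0
```

>>> {"api": "servo_tool", "payload": {
  "motion": [
    [0,0,-0.03,0,45],
    [0,0,-0.06,0,45],
    [0,0,-0.06,0,45],
    [0,0,-0.06,0,45],
    [0,0,-0.02,0,45]
  ]
}}

```text
time_s: 18.15
tool_pos: [0.5684, -0.2928, 0.3267]
orientation: [-3.139, 0.005, -3.007]
contact_force: [1.0, -0.2, -0.8]
gripper_width: 0.0573
grip_force: 30.0
```

Run:
```python
from h import *
st(); plate(); look(["carrier_plate"],save="e"); look(["jig_a_centre"],("top",))
plan((.456,.238,.30,-3.19))
```

```text
{'time_s': 18.15, 'joints': [-0.171, 0.356, -0.179, 0.002, -1.03, -1.267], 'tool_pos': [0.568, -0.293, 0.327], 'orientation': [-3.139, 0.005, -3.007], 'contact_force': [0.998, -0.165, -0.762], 'gripper_width': 0.057, 'grip_force': 29.964}
plate [0.4521 0.1857] yaw -0.054 size 0.164 0.283
scene carrier_plate [([0.456, 0.186, 0.001], 0.97)]
top carrier_plate [([0.452, 0.182, -0.001], 0.79)]
top jig_a_centre [([0.562, -0.291, 0.139], 0.65)]
shift 14 rows of [0.0057, 0.0772, 0.0029] total [0.079, 1.081, 0.04]
turn 2 rows of 0.0434 total 0.087
```

>>> {"api": "servo_tool", "payload": {
  "motion": [
    [0.0057,0.0772,0.0029,0,45],
    [0.0057,0.0772,0.0029,0,45],
    [0.0057,0.0772,0.0029,0,45],
    [0.0057,0.0772,0.0029,0,45],
    [0.0057,0.0772,0.0029,0,45]
  ]
}}

```text
time_s: 18.97
tool_pos: [0.5268, -0.1015, 0.3136]
orientation: [-3.142, -0.002, -3.009]
contact_force: [1.5, 1.4, -2.3]
gripper_width: 0.0575
grip_force: 30.0
```

>>> {"api": "servo_tool", "payload": {
  "motion": [
    [0.0057,0.0772,0.0029,0,45],
    [0.0057,0.0772,0.0029,0,45],
    [0.0057,0.0772,0.0029,0,45],
    [0.0057,0.0772,0.0029,0,45],
    [0.0057,0.0772,0.0029,0,45]
  ]
}}

```text
time_s: 19.38
tool_pos: [0.4869, 0.0881, 0.3067]
orientation: [-3.141, -0.001, -3.008]
contact_force: [1.5, -0.0, -2.2]
gripper_width: 0.0574
grip_force: 30.0
```

>>> {"api": "servo_tool", "payload": {
  "motion": [
    [0.0057,0.0772,0.0029,0,45],
    [0.0057,0.0772,0.0029,0,45],
    [0.0057,0.0772,0.0029,0,45],
    [0.0057,0.0772,0.0029,0,45]
  ]
}}

```text
time_s: 19.72
tool_pos: [0.455, 0.2397, 0.3009]
orientation: [-3.141, -0.001, -3.008]
contact_force: [1.3, -0.3, -1.9]
gripper_width: 0.0577
grip_force: 30.0
```

>>> {"api": "servo_tool", "payload": {
  "motion": [
    [0,0,0,0.0434,45],
    [0,0,0,0.0434,45],
    [0,0,0,0,45],
    [0,0,0,0,45]
  ]
}}

```text
time_s: 20.05
tool_pos: [0.4558, 0.238, 0.3009]
orientation: [-3.141, -0.001, 3.096]
contact_force: [0.1, -0.1, -1.9]
gripper_width: 0.0573
grip_force: 30.0
```

Run:
```python
from h import *
st(); look(["carrier_plate"],("scene",),save="f")
plan((.456,.238,.194))
```

```text
{'time_s': 20.05, 'joints': [0.863, 0.192, -0.48, -0.0, -0.9, -2.479], 'tool_pos': [0.456, 0.238, 0.301], 'orientation': [-3.141, -0.001, 3.096], 'contact_force': [0.12, -0.07, -1.896], 'gripper_width': 0.057, 'grip_force': 29.964}
scene carrier_plate [([0.455, 0.183, 0.004], 0.72), ([0.455, 0.235, 0.122], 0.47)]
shift 3 rows of [0.0, 0.0003, 0.0715] total [0.0, 0.001, 0.214]
```

View pics/f_scene.png

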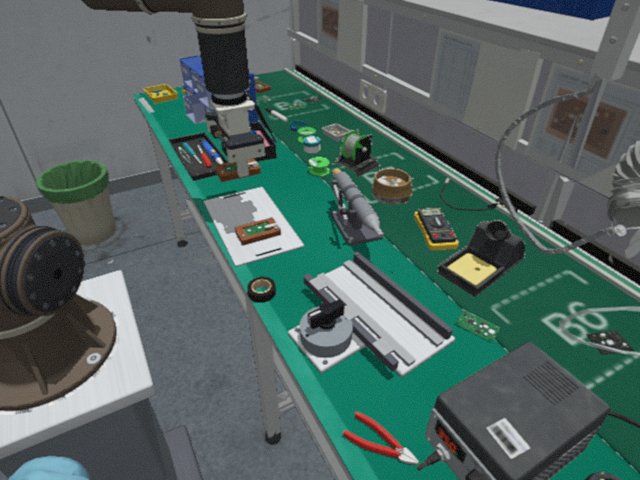

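The first jig lies flat on the plate at (258,231), the clamp is empty, and the second jig hangs level at (238,170). Next I place the second one.

>>> {"api": "servo_tool", "payload": {
  "motion": [
    [0,0,0.06,0,45],
    [0,0,0.06,0,45],
    [0,0,0.05,0,45],
    [0,0,0.026,0,45],
    [0,0,0.01,0,45]
  ]
}}

```text
time_s: 20.57
tool_pos: [0.4556, 0.2367, 0.1963]
orientation: [-3.139, -0.003, 3.094]
contact_force: [-1.0, -0.5, -0.7]
gripper_width: 0.0577
grip_force: 30.0
```

>>> {"api": "servo_tool", "payload": {
  "motion": [
    [0,0,0.004,0,45],
    [0,0,0.003,0,45],
    [0,0,0,0,45],
    [0,0,0,0,45]
  ]
}}

```text
time_s: 20.9
tool_pos: [0.4564, 0.2382, 0.1961]
orientation: [3.14, 0.001, 3.094]
contact_force: [0.4, 0.3, -1.8]
gripper_width: 0.0574
grip_force: 30.0
```

>>> {"api": "servo_tool", "payload": {
  "motion": [
    [0,0,0.003,0,45],
    [0,0,0.002,0,45],
    [0,0,0,0,45]
  ]
}}

```text
time_s: 21.15
tool_pos: [0.4562, 0.2383, 0.1936]
orientation: [3.141, 0.001, 3.094]
contact_force: [-2.1, -0.4, 7.2]
gripper_width: 0.0574
grip_force: 30.0
```

>>> {"api": "servo_tool", "payload": {
  "motion": [
    [0,0,0,0,66],
    [0,0,0,0,66],
    [0,0,0,0,66],
    [0,0,0,0,66]
  ]
}}

```text
time_s: 21.48
tool_pos: [0.456, 0.238, 0.1927]
orientation: [3.141, 0.0, 3.093]
contact_force: [-0.4, -0.0, -0.3]
gripper_width: 0.0659
grip_force: 0.0
```

>>> {"api": "servo_tool", "payload": {
  "motion": [
    [0,0,-0.03,0,70],
    [0,0,-0.06,0,70],
    [0,0,-0.06,0,70],
    [0,0,-0.06,0,70],
    [0,0,-0.06,0,70]
  ]
}}

```text
time_s: 21.9
tool_pos: [0.4558, 0.2378, 0.3289]
orientation: [-3.141, -0.0, 3.093]
contact_force: [0.5, 1.2, -0.1]
gripper_width: 0.07
grip_force: 0.0
```

Run:
```python
from h import *
st(); look(["lever_tip","paddle_face","blow_gun","jig_a_centre","carrier_plate"],save="g")
im=cv2.imread("pics/g_top.png"); sc=cv2.imread("pics/g_scene.png")
cv2.imwrite("pics/g_crop.png",np.vstack([cv2.resize(im[140:220,205:365],(600,300),interpolation=2),np.hstack([cv2.resize(sc[150:260,310:400],(245,300)),cv2.resize(sc[170:270,190:310],(355,300))])]))
```

```text
{'time_s': 21.9, 'joints': [0.863, 0.16, -0.445, 0.0, -0.966, -2.482], 'tool_pos': [0.456, 0.238, 0.329], 'orientation': [-3.141, -0.0, 3.093], 'contact_force': [0.537, 1.249, -0.104], 'gripper_width': 0.07, 'grip_force': 0.0}
scene lever_tip [([0.611, 0.031, 0.131], 0.55)]
scene paddle_face [([0.63, 0.065, 0.078], 0.64)]
scene blow_gun [([0.658, 0.052, -0.001], 0.71), ([0.552, -0.202, -0.001], 0.23)]
scene jig_a_centre [([0.456, 0.236, 0.016], 0.85), ([0.459, 0.24, 0.013], 0.23)]
scene carrier_plate [([0.456, 0.183, 0.005], 0.85), ([0.454, 0.127, 0.007], 0.17)]
top lever_tip [([0.614, 0.032, 0.13], 0.46)]
top paddle_face [([0.624, 0.068, 0.076], 0.7)]
top blow_gun [([0.663, 0.052, 0.002], 0.62)]
top jig_a_centre [([0.45, 0.129, 0.015], 0.62)]
top carrier_plate [([0.452, 0.185, 0.002], 0.79)]
```

View pics/g_crop.png

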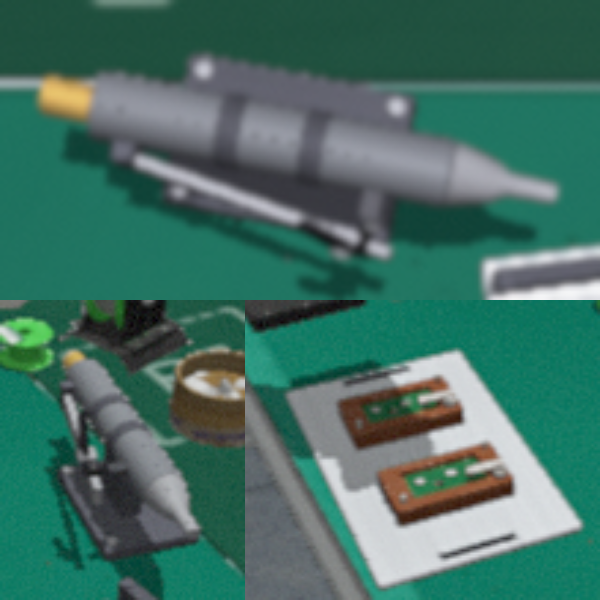

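The two jigs lie flat on the plate. In the top crop the barrel runs from (90,100) to (455,165), the paddle from (135,160) to (388,252), and the black lever from about (305,228) to (368,246).

Run:
```python
from h import *
p=arm.grab_frame("top")
f=240/np.tan(np.radians(p["vertical_fov"]/2)); R=np.array(p["R"]);o=-R.T@np.array(p["t"])
for n,u,v,z in[("barrelL",93,103,.085),("barrelR",453,168,.085),("padL",135,160,.084),("padR",388,252,.084),("tip",308,229,.128),("piv",366,246,.098)]:
    u,v=205+u/3.75,140+v/3.75
    d=R.T@np.array([(u-p["cx"])/f,(v-p["cy"])/f,1]); print(n,np.round(o+d*(z-o[2])/d[2],4))
print(o)
```

```text
barrelL [0.6789 0.1452 0.085 ]
barrelR [ 0.6454 -0.043   0.085 ]
padL [0.6491 0.1229 0.084 ]
padR [ 0.6015 -0.0095  0.084 ]
tip [0.6077 0.0289 0.128 ]
piv [0.6029 0.0014 0.098 ]
[ 0.48772124 -0.04142158  1.06621096]
```

Run:
```python
from h import *
plan((.6235,.0677,.33,2.797),(.6235,.0677,.288))
```

```text
shift 6 rows of [-0.0585, -0.054, -0.001] total [-0.351, -0.324, -0.006]
turn 3 rows of 0.0472 total 0.141
shift 2 rows of [0.0, 0.0, 0.042] total [0.0, 0.0, 0.084]
```

>>> {"api": "servo_tool", "payload": {
  "motion": [
    [-0.0585,-0.054,0,0,0],
    [-0.0585,-0.054,0,0,0],
    [-0.0585,-0.054,0,0,0],
    [-0.0585,-0.054,0,0,0],
    [-0.0585,-0.054,0,0,0]
  ]
}}

```text
time_s: 22.97
tool_pos: [0.5967, 0.0947, 0.3274]
orientation: [-3.141, -0.0, 3.094]
contact_force: [0.8, 1.4, 0.7]
gripper_width: 0.0421
grip_force: 0.0
```

>>> {"api": "servo_tool", "payload": {
  "motion": [
    [-0.0585,-0.054,0,0,0],
    [0,0,0,0.0472,0],
    [0,0,0,0.0472,0],
    [0,0,0,0.0472,0],
    [0,0,0,0,0]
  ]
}}

```text
time_s: 23.38
tool_pos: [0.6237, 0.0673, 0.3269]
orientation: [-3.141, -0.001, 2.791]
contact_force: [0.4, 0.9, -0.9]
gripper_width: 0.0091
grip_force: 0.0
```

>>> {"api": "servo_tool", "payload": {
  "motion": [
    [0,0,0.03,0,0],
    [0,0,0.03,0,0],
    [0,0,0.02,0,0],
    [0,0,0.004,0,0],
    [0,0,0,0,0]
  ]
}}

```text
time_s: 23.8
tool_pos: [0.6233, 0.0678, 0.2848]
orientation: [-3.14, -0.001, 2.799]
contact_force: [0.2, -0.9, -0.1]
gripper_width: 0.0004
grip_force: 0.0
```

Run:
```python
from h import *
st(); look(["lever_tip"],save="i")
im=cv2.imread("pics/i_top.png"); sc=cv2.imread("pics/i_scene.png")
cv2.imwrite("pics/i_crop.png",np.hstack([cv2.resize(im[120:240,205:345],(400,343),interpolation=2),cv2.resize(sc[130:250,300:410],(315,343),interpolation=2)]))
```

```text
{'time_s': 23.8, 'joints': [0.419, 0.379, -0.251, 0.0, -0.943, -2.333], 'tool_pos': [0.623, 0.068, 0.285], 'orientation': [-3.14, -0.001, 2.799], 'contact_force': [0.195, -0.886, -0.139], 'gripper_width': 0.0, 'grip_force': 0.0}
scene lever_tip [([0.612, 0.032, 0.127], 0.47)]
top lever_tip []
```

View pics/i_crop.png

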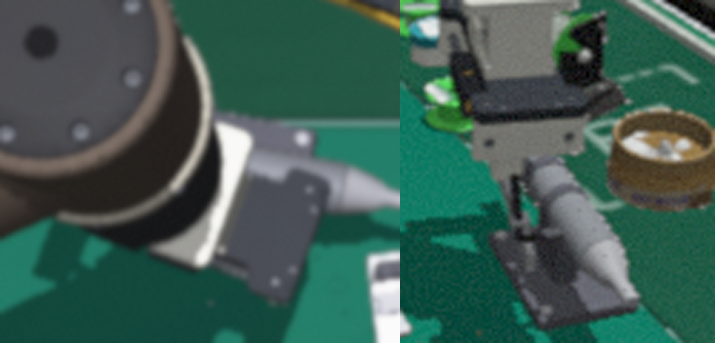

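The closed fingers are just behind the lever, which stands at about (518,190) in the right crop. Next I push it toward the nozzle, along tool −y.

>>> {"api": "servo_tool", "payload": {
  "motion": [
    [0,-0.012,0,0,0],
    [0,-0.012,0,0,0],
    [0,-0.012,0,0,0],
    [0,-0.012,0,0,0],
    [0,-0.012,0,0,0]
  ]
}}

```text
time_s: 24.42
tool_pos: [0.6136, 0.0392, 0.2865]
orientation: [3.14, 0.002, 2.797]
contact_force: [1.4, 0.6, 1.0]
gripper_width: 0.0001
grip_force: 1.1
```

>>> {"api": "servo_tool", "payload": {
  "motion": [
    [0,-0.01,0,0,0],
    [0,-0.01,0,0,0],
    [0,-0.01,0,0,0],
    [0,0,0,0,0]
  ]
}}

```text
time_s: 24.75
tool_pos: [0.6084, 0.0251, 0.286]
orientation: [3.14, 0.001, 2.796]
contact_force: [0.5, 4.5, 3.5]
gripper_width: 0.0004
grip_force: 2.8
```

Run:
```python
from h import *
st(); look(["lever_tip"])
```

```text
{'time_s': 24.75, 'joints': [0.361, 0.35, -0.292, -0.001, -0.926, -2.277], 'tool_pos': [0.608, 0.025, 0.286], 'orientation': [3.14, 0.001, 2.796], 'contact_force': [0.51, 4.476, 3.467], 'gripper_width': 0.0, 'grip_force': 2.825}
scene lever_tip [([0.599, -0.001, 0.124], 0.47)]
top lever_tip []
```

>>> {"api": "servo_tool", "payload": {
  "motion": [
    [0,-0.006,0,0,0],
    [0,-0.004,0,0,0],
    [0,0,0,0,0],
    [0,0,0,0,0]
  ]
}}

```text
time_s: 25.28
tool_pos: [0.6083, 0.0233, 0.2861]
orientation: [3.135, 0.004, 2.798]
contact_force: [5.4, 17.5, 0.7]
gripper_width: 0.0002
grip_force: 7.5
```

>>> {"api": "servo_tool", "payload": {
  "motion": [
    [0,-0.004,0,0,0],
    [0,-0.004,0,0,0],
    [0,0,0,0,0],
    [0,0,0,0,0]
  ]
}}

```text
time_s: 25.62
tool_pos: [0.6083, 0.0213, 0.2868]
orientation: [3.131, 0.008, 2.798]
contact_force: [7.6, 25.2, 0.8]
gripper_width: 0.0005
grip_force: 11.2
```

>>> {"api": "servo_tool", "payload": {
  "motion": [
    [0,0.03,0,0,0],
    [0,0.04,-0.02,0,0],
    [0,0,-0.06,0,40],
    [0,0,-0.06,0,70],
    [0,0,-0.02,0,80]
  ]
}}

```text
time_s: 26.03
tool_pos: [0.6175, 0.0497, 0.3688]
orientation: [-3.141, 0.002, 2.798]
contact_force: [1.1, 0.9, 1.1]
gripper_width: 0.0151
grip_force: 0.0
```

>>> {"api": "servo_tool", "payload": {
  "motion": [
    [0,0,0,-0.0595,80],
    [0,0,0,-0.0595,80],
    [0,0,0,-0.0595,80],
    [0,0,0,-0.0595,80],
    [0,0,0,-0.0595,80]
  ]
}}

```text
time_s: 26.45
tool_pos: [0.6163, 0.0491, 0.3644]
orientation: [-3.141, -0.003, -2.858]
contact_force: [0.1, 0.1, -0.4]
gripper_width: 0.0483
grip_force: 0.0
```

>>> {"api": "servo_tool", "payload": {
  "motion": [
    [0,0,0,-0.0595,80],
    [0,0,0,-0.0595,80],
    [0,0,0,-0.0595,80],
    [0,0,0,-0.0595,80],
    [0,0,0,-0.0595,80]
  ]
}}

```text
time_s: 26.87
tool_pos: [0.6164, 0.0491, 0.3643]
orientation: [3.14, -0.003, -2.235]
contact_force: [0.2, -0.2, -0.3]
gripper_width: 0.0778
grip_force: 0.0
```

>>> {"api": "servo_tool", "payload": {
  "motion": [
    [0,0,0,-0.0595,80],
    [0,0,0,-0.0595,80],
    [0,0,0,-0.0595,80],
    [0,0,0,-0.0565,80],
    [0,0,0,0,80]
  ]
}}

```text
time_s: 27.28
tool_pos: [0.6165, 0.0492, 0.3644]
orientation: [3.139, -0.002, -1.743]
contact_force: [-0.2, -1.0, -1.3]
gripper_width: 0.0798
grip_force: 0.0
```

Run:
```python
from h import *
st(); look(["lever_tip","paddle_face"])
plan((.6545,.0614,.30,-1.747),(.6545,.0614,.240))
```

```text
{'time_s': 27.283, 'joints': [0.395, 0.296, -0.174, 0.0, -1.104, -0.568], 'tool_pos': [0.616, 0.049, 0.364], 'orientation': [3.139, -0.002, -1.743], 'contact_force': [-0.211, -1.008, -1.258], 'gripper_width': 0.08, 'grip_force': 0.0}
scene lever_tip [([0.599, -0.004, 0.125], 0.51)]
scene paddle_face [([0.631, 0.064, 0.079], 0.7)]
top lever_tip [([0.599, -0.002, 0.13], 0.43)]
top paddle_face []
shift 2 rows of [-0.0182, -0.0349, 0.0653] total [-0.036, -0.07, 0.131]
turn 1 rows of -0.0016 total -0.002
shift 2 rows of [-0.0, 0.0, 0.06] total [-0.0, 0.0, 0.12]
```

>>> {"api": "servo_tool", "payload": {
  "motion": [
    [-0.018,-0.035,0.04,0,80],
    [-0.018,-0.035,0.04,0,80],
    [0,0,0.04,0,80],
    [0,0,0,0,80],
    [0,0,0,0,80]
  ]
}}

```text
time_s: 28.0
tool_pos: [0.6543, 0.0612, 0.3045]
orientation: [3.139, -0.002, -1.749]
contact_force: [0.4, -0.0, 0.7]
gripper_width: 0.0798
grip_force: 0.0
```

>>> {"api": "servo_tool", "payload": {
  "motion": [
    [0,0,0.05,0,80],
    [0,0,0.045,0,80],
    [0,0,0.025,0,80],
    [0,0,0.01,0,80],
    [0,0,0,0,80]
  ]
}}

```text
time_s: 28.42
tool_pos: [0.6545, 0.0613, 0.2406]
orientation: [3.141, -0.001, -1.748]
contact_force: [0.2, -0.7, 0.7]
gripper_width: 0.0802
grip_force: 0.0
```

>>> {"api": "servo_tool", "payload": {
  "motion": [
    [0,0,0,0,58],
    [0,0,0,0,58],
    [0,0,0,0,58],
    [0,0,0,0,58]
  ]
}}

```text
time_s: 28.75
tool_pos: [0.655, 0.0615, 0.2417]
orientation: [-3.14, 0.001, -1.748]
contact_force: [0.5, 0.5, -0.7]
gripper_width: 0.0602
grip_force: 0.0
```

Run:
```python
from h import *
st()
```

```text
{'time_s': 28.75, 'joints': [0.389, 0.467, -0.221, 0.0, -0.881, -0.567], 'tool_pos': [0.655, 0.061, 0.242], 'orientation': [-3.14, 0.001, -1.748], 'contact_force': [0.461, 0.455, -0.719], 'gripper_width': 0.06, 'grip_force': 0.0}
```

>>> {"api": "servo_tool", "payload": {
  "motion": [
    [0,0,0,0,38],
    [0,0,0,0,38],
    [0,0,0,0,38],
    [0,0,0,0,38],
    [0,0,0,0,38]
  ],
  "grip_force": 25
}}

```text
time_s: 29.17
tool_pos: [0.6579, 0.0606, 0.2411]
orientation: [-3.134, 0.001, -1.748]
contact_force: [18.2, -8.1, -10.8]
gripper_width: 0.044
grip_force: 24.9
```

>>> {"api": "servo_tool", "payload": {
  "motion": [
    [0,0,0,0,38],
    [0,0,0,0,38],
    [0,0,0,0,38],
    [0,0,0,0,38],
    [0,0,0,0,38]
  ]
}}

```text
time_s: 29.58
tool_pos: [0.6579, 0.0606, 0.2411]
orientation: [-3.134, 0.001, -1.748]
contact_force: [17.9, -8.1, -11.4]
gripper_width: 0.0439
grip_force: 24.9
```

>>> {"api": "servo_tool", "payload": {
  "motion": [
    [0,0,0,0,38],
    [0,0,0,0,38],
    [0,0,0,0,38],
    [0,0,0,0,38],
    [0,0,0,0,38]
  ]
}}

```text
time_s: 30.0
tool_pos: [0.6579, 0.0607, 0.2411]
orientation: [-3.134, 0.001, -1.748]
contact_force: [17.8, -7.5, -10.8]
gripper_width: 0.0441
grip_force: 24.9
```

>>> {"api": "servo_tool", "payload": {
  "motion": [
    [0,0,0,0,38],
    [0,0,0,0,38],
    [0,0,0,0,38],
    [0,0,0,0,38]
  ]
}}

```text
time_s: 30.33
tool_pos: [0.6579, 0.0606, 0.2411]
orientation: [-3.134, 0.001, -1.748]
contact_force: [17.3, -7.6, -10.5]
gripper_width: 0.044
grip_force: 24.9
```

>>> {"api": "servo_tool", "payload": {
  "motion": [
    [0,-0.004,0,0,38],
    [0,-0.004,0,0,38],
    [0,0,0,0,38],
    [0,0,0,0,38],
    [0,0,0,0,38]
  ],
  "grip_force": 38
}}

```text
time_s: 30.75
tool_pos: [0.6592, 0.0605, 0.2411]
orientation: [-3.14, 0.0, -1.748]
contact_force: [4.8, -3.4, 0.3]
gripper_width: 0.0433
grip_force: 38.0
```

>>> {"api": "servo_tool", "payload": {
  "motion": [
    [0,0,0,0,38],
    [0,0,0,0,38],
    [0,0,0,0,38],
    [0,0,0,0,38],
    [0,0,0,0,38]
  ]
}}

```text
time_s: 31.17
tool_pos: [0.6592, 0.0605, 0.2411]
orientation: [-3.14, 0.0, -1.748]
contact_force: [5.5, -3.4, 1.2]
gripper_width: 0.0431
grip_force: 38.0
```

>>> {"api": "servo_tool", "payload": {
  "motion": [
    [0,0,0,0,38],
    [0,0,0,0,38],
    [0,0,0,0,38],
    [0,0,0,0,38],
    [0,0,0,0,38]
  ]
}}

```text
time_s: 31.58
tool_pos: [0.6592, 0.0605, 0.2411]
orientation: [-3.14, 0.0, -1.748]
contact_force: [5.0, -4.2, 0.2]
gripper_width: 0.0427
grip_force: 38.0
```

>>> {"api": "servo_tool", "payload": {
  "motion": [
    [0,0,0,0,80],
    [0,0,0,0,80],
    [0,0,0,0,80],
    [0,0,0,0,80],
    [0,0,0,0,80]
  ]
}}

```text
time_s: 32.0
tool_pos: [0.6586, 0.0609, 0.2404]
orientation: [-3.141, 0.0, -1.748]
contact_force: [-0.2, -0.8, 0.5]
gripper_width: 0.0708
grip_force: 0.0
```

>>> {"api": "servo_tool", "payload": {
  "motion": [
    [0,0,-0.04,0,80],
    [0,0,-0.06,0,80],
    [0,0,-0.06,0,80],
    [0,0,-0.06,0,80],
    [0,0,0,0,80]
  ]
}}

```text
time_s: 32.42
tool_pos: [0.6605, 0.0607, 0.3578]
orientation: [-3.132, 0.003, -1.747]
contact_force: [1.1, 0.1, 1.8]
gripper_width: 0.08
grip_force: 0.0
```

>>> {"api": "servo_tool", "payload": {
  "motion": [
    [0,0,0,0.0595,0],
    [0,0,0,0.0595,0],
    [0,0,0,0.0595,0],
    [0,0,0,0.0595,0],
    [0,0,0,0.0595,0]
  ]
}}

```text
time_s: 32.83
tool_pos: [0.6588, 0.0605, 0.3504]
orientation: [-3.141, 0.0, -2.377]
contact_force: [0.5, -0.0, 0.9]
gripper_width: 0.0528
grip_force: 0.0
```

>>> {"api": "servo_tool", "payload": {
  "motion": [
    [0,0,0,0.0595,0],
    [0,0,0,0.0595,0],
    [0,0,0,0.0595,0],
    [0,0,0,0.0595,0],
    [0,0,0,0.0595,0]
  ]
}}

```text
time_s: 33.25
tool_pos: [0.6588, 0.0605, 0.3504]
orientation: [-3.141, 0.0, -3.0]
contact_force: [0.0, -0.2, 0.8]
gripper_width: 0.0187
grip_force: 0.0
```

>>> {"api": "servo_tool", "payload": {
  "motion": [
    [0,0,0,0.0595,0],
    [0,0,0,0.0595,0],
    [0,0,0,0.0595,0],
    [0,0,0,0.0565,0],
    [0,0,0,0,0]
  ]
}}

```text
time_s: 33.67
tool_pos: [0.6588, 0.0605, 0.3504]
orientation: [-3.142, 0.0, 2.791]
contact_force: [-0.5, -0.4, -0.3]
gripper_width: 0.0004
grip_force: 0.0
```

Run:
```python
from h import *
st(); look(["lever_tip","paddle_face","carrier_plate"])
plan((.5865,-.038,.36),(.5865,-.038,.286))
```

```text
{'time_s': 33.667, 'joints': [0.386, 0.373, -0.094, 0.0, -1.103, -2.307], 'tool_pos': [0.659, 0.061, 0.35], 'orientation': [-3.142, 0.0, 2.791], 'contact_force': [-0.516, -0.375, -0.254], 'gripper_width': 0.0, 'grip_force': 0.0}
scene lever_tip [([0.458, 0.241, 0.012], 0.48), ([0.601, -0.002, 0.127], 0.45)]
scene paddle_face [([0.629, 0.064, 0.077], 0.71)]
scene carrier_plate [([0.457, 0.186, 0.005], 0.87)]
top lever_tip [([0.599, -0.006, 0.128], 0.41)]
top paddle_face [([0.628, 0.066, 0.076], 0.72)]
top carrier_plate [([0.451, 0.183, -0.0], 0.63), ([0.603, -0.002, 0.126], 0.44)]
shift 3 rows of [0.0231, -0.0781, -0.0063] total [0.069, -0.234, -0.019]
shift 2 rows of [0.0, 0.0, 0.074] total [0.0, 0.0, 0.148]
```

>>> {"api": "servo_tool", "payload": {
  "motion": [
    [0.0231,-0.0781,0,0,0],
    [0.0231,-0.0781,0,0,0],
    [0.0231,-0.0781,0,0,0],
    [0,0,0,0,0],
    [0,0,0,0,0]
  ]
}}

```text
time_s: 34.48
tool_pos: [0.5853, -0.0394, 0.3513]
orientation: [3.141, 0.001, 2.795]
contact_force: [-0.5, 0.6, 0.4]
gripper_width: 0.0007
grip_force: 0.0
```

>>> {"api": "servo_tool", "payload": {
  "motion": [
    [0,0,0.05,0,0],
    [0,0,0.05,0,0],
    [0,0,0.02,0,0],
    [0,0,0.009,0,0],
    [0,0,0,0,0]
  ]
}}

```text
time_s: 34.9
tool_pos: [0.5867, -0.0374, 0.2852]
orientation: [-3.14, -0.001, 2.798]
contact_force: [0.5, -0.3, 0.3]
gripper_width: 0.0005
grip_force: 0.0
```

>>> {"api": "servo_tool", "payload": {
  "motion": [
    [0,0.012,0,0,0],
    [0,0.012,0,0,0],
    [0,0.012,0,0,0],
    [0,0.012,0,0,0],
    [0,0.012,0,0,0]
  ]
}}

```text
time_s: 35.32
tool_pos: [0.5971, -0.009, 0.2872]
orientation: [3.141, 0.002, 2.797]
contact_force: [-0.1, -1.6, 1.8]
gripper_width: 0.0005
grip_force: 1.0
```

>>> {"api": "servo_tool", "payload": {
  "motion": [
    [0,0.01,0,0,0],
    [0,0.01,0,0,0],
    [0,0.005,0,0,0],
    [0,0,0,0,0]
  ]
}}

```text
time_s: 35.65
tool_pos: [0.6009, 0.002, 0.2865]
orientation: [-3.14, 0.0, 2.797]
contact_force: [-1.4, -6.0, 6.2]
gripper_width: 0.0006
grip_force: 4.1
```

Run:
```python
from h import *
st(); look(["lever_tip"],("scene",))
```

```text
{'time_s': 35.65, 'joints': [0.329, 0.339, -0.31, 0.002, -0.923, -2.245], 'tool_pos': [0.601, 0.002, 0.287], 'orientation': [-3.14, 0.0, 2.797], 'contact_force': [-1.425, -6.0, 6.172], 'gripper_width': 0.001, 'grip_force': 4.061}
scene lever_tip []
```

>>> {"api": "servo_tool", "payload": {
  "motion": [
    [0,0.006,0,0,0],
    [0,0.004,0,0,0],
    [0,0,0,0,0],
    [0,0,0,0,0]
  ]
}}

```text
time_s: 36.08
tool_pos: [0.6014, 0.0037, 0.2866]
orientation: [-3.135, -0.002, 2.796]
contact_force: [-4.1, -20.7, 10.0]
gripper_width: 0.0004
grip_force: 11.2
```

>>> {"api": "servo_tool", "payload": {
  "motion": [
    [0,0.004,0,0,0],
    [0,0.004,0,0,0],
    [0,0,0,0,0],
    [0,0,0,0,0]
  ]
}}

```text
time_s: 36.42
tool_pos: [0.6018, 0.0052, 0.2866]
orientation: [-3.13, -0.004, 2.796]
contact_force: [-6.2, -32.9, 12.8]
gripper_width: 0.0002
grip_force: 17.2
```

>>> {"api": "servo_tool", "payload": {
  "motion": [
    [0,-0.03,0,0,0],
    [0,-0.04,-0.02,0,0],
    [0,0,-0.06,0,60],
    [0,0,-0.06,0,60],
    [0,0,-0.02,0,60]
  ]
}}

```text
time_s: 36.83
tool_pos: [0.593, -0.0223, 0.3702]
orientation: [3.139, 0.005, 2.797]
contact_force: [1.4, 0.3, 1.5]
gripper_width: 0.0152
grip_force: 0.0
```

>>> {"api": "servo_tool", "payload": {
  "motion": [
    [0,0,0,-0.048,60],
    [0,0,0,-0.048,60],
    [0,0,0,-0.048,60],
    [0,0,0,-0.048,60],
    [0,0,0,0,60]
  ]
}}

```text
time_s: 37.25
tool_pos: [0.592, -0.0218, 0.3656]
orientation: [3.141, 0.0, -3.08]
contact_force: [-0.4, 0.1, 0.3]
gripper_width: 0.0485
grip_force: 0.0
```

Run:
```python
from h import *
st(); look(["lever_tip","carrier_plate"])
plan((.44,-.217,.33,-3.083),(.44,-.217,.235))
```

```text
{'time_s': 37.25, 'joints': [0.293, 0.252, -0.231, -0.001, -1.087, -1.801], 'tool_pos': [0.592, -0.022, 0.366], 'orientation': [3.141, 0.0, -3.08], 'contact_force': [-0.45, 0.054, 0.334], 'gripper_width': 0.049, 'grip_force': 0.0}
scene lever_tip [([0.61, 0.034, 0.127], 0.49)]
scene carrier_plate [([0.458, 0.187, 0.003], 0.9)]
top lever_tip []
top carrier_plate [([0.452, 0.184, -0.0], 0.69)]
shift 7 rows of [0.0465, -0.0532, 0.0103] total [0.325, -0.372, 0.072]
turn 1 rows of -0.0014 total -0.001
shift 3 rows of [-0.0, 0.0, 0.0633] total [-0.0, 0.0, 0.19]
```

>>> {"api": "servo_tool", "payload": {
  "motion": [
    [0.0465,-0.0532,0.0103,0,60],
    [0.0465,-0.0532,0.0103,0,60],
    [0.0465,-0.0532,0.0103,0,60],
    [0.0465,-0.0532,0.0103,0,60],
    [0.0465,-0.0532,0.0103,0,60]
  ]
}}

```text
time_s: 37.97
tool_pos: [0.4823, -0.1627, 0.3402]
orientation: [3.142, 0.0, -3.085]
contact_force: [0.9, -0.6, -0.9]
gripper_width: 0.0602
grip_force: 0.0
```

>>> {"api": "servo_tool", "payload": {
  "motion": [
    [0.0465,-0.0532,0.0103,0,60],
    [0.0465,-0.0532,0.0103,0,60],
    [0,0,0,0,60],
    [0,0,0,0,60]
  ]
}}

```text
time_s: 38.3
tool_pos: [0.4389, -0.2188, 0.33]
orientation: [3.142, -0.0, -3.088]
contact_force: [0.2, 0.3, 0.1]
gripper_width: 0.0604
grip_force: 0.0
```

>>> {"api": "servo_tool", "payload": {
  "motion": [
    [0,0,0.06,0,60],
    [0,0,0.06,0,60],
    [0,0,0.045,0,60],
    [0,0,0.018,0,60],
    [0,0,0.006,0,60]
  ]
}}

```text
time_s: 38.72
tool_pos: [0.4403, -0.217, 0.2341]
orientation: [3.141, -0.003, -3.084]
contact_force: [0.1, -0.2, 0.7]
gripper_width: 0.0595
grip_force: 0.0
```

>>> {"api": "servo_tool", "payload": {
  "motion": [
    [0,0,0,0,5],
    [0,0,0,0,5],
    [0,0,0,0,5],
    [0,0,0,0,5],
    [0,0,0,0,5]
  ],
  "grip_force": 25
}}

```text
time_s: 39.13
tool_pos: [0.4405, -0.2176, 0.2364]
orientation: [-3.141, 0.002, -3.084]
contact_force: [0.5, 0.0, -0.3]
gripper_width: 0.0323
grip_force: 0.0
```

>>> {"api": "servo_tool", "payload": {
  "motion": [
    [0,0,0,0,5],
    [0,0,0,0,5],
    [0,0,0,0,5]
  ]
}}

```text
time_s: 39.38
tool_pos: [0.4402, -0.2171, 0.2359]
orientation: [3.141, 0.001, -3.085]
contact_force: [-1.0, 6.5, 6.4]
gripper_width: 0.0176
grip_force: 25.0
```

>>> {"api": "servo_tool", "payload": {
  "motion": [
    [0,0,0.0003,-0.05,5],
    [0,0,0.0003,-0.05,5],
    [0,0,0.0003,-0.05,5],
    [0,0,0.0003,-0.05,5],
    [0,0,0.0003,-0.05,5]
  ]
}}

```text
time_s: 39.8
tool_pos: [0.4402, -0.217, 0.2351]
orientation: [3.141, 0.001, -2.556]
contact_force: [-0.9, 7.2, 4.8]
gripper_width: 0.0178
grip_force: 25.0
```

>>> {"api": "servo_tool", "payload": {
  "motion": [
    [0,0,0.0003,-0.05,5],
    [0,0,0.0003,-0.05,5],
    [0,0,0.0003,-0.05,5],
    [0,0,0.0003,-0.05,5],
    [0,0,0.0003,-0.05,5]
  ]
}}

```text
time_s: 40.22
tool_pos: [0.4402, -0.217, 0.2343]
orientation: [-3.141, 0.001, -2.032]
contact_force: [-1.0, 8.0, 6.2]
gripper_width: 0.0179
grip_force: 25.0
```

>>> {"api": "servo_tool", "payload": {
  "motion": [
    [0,0,0.0003,-0.05,5],
    [0,0,0.0003,-0.05,5],
    [0,0,0.0003,-0.05,5],
    [0,0,0.0003,-0.05,5],
    [0,0,0.0003,-0.05,5]
  ]
}}

```text
time_s: 40.63
tool_pos: [0.4401, -0.2169, 0.2336]
orientation: [-3.141, 0.001, -1.509]
contact_force: [-1.0, 8.1, 5.0]
gripper_width: 0.0174
grip_force: 25.0
```

>>> {"api": "servo_tool", "payload": {
  "motion": [
    [0,0,0.0003,-0.05,5],
    [0,0,0.0003,-0.05,5],
    [0,0,0.0003,-0.05,5],
    [0,0,0.0003,-0.05,5],
    [0,0,0.0003,-0.05,5]
  ]
}}

```text
time_s: 41.05
tool_pos: [0.4401, -0.2169, 0.2328]
orientation: [-3.141, 0.001, -0.985]
contact_force: [-1.6, 7.7, 5.1]
gripper_width: 0.0178
grip_force: 25.0
```

>>> {"api": "servo_tool", "payload": {
  "motion": [
    [0,0,0.0003,-0.05,5],
    [0,0,0.0003,-0.05,5],
    [0,0,0.0003,-0.05,5],
    [0,0,0.0003,-0.05,5],
    [0,0,0.0003,-0.05,5]
  ]
}}

```text
time_s: 41.47
tool_pos: [0.44, -0.2169, 0.232]
orientation: [-3.14, 0.0, -0.462]
contact_force: [-1.2, 7.6, 5.3]
gripper_width: 0.0177
grip_force: 25.0
```

>>> {"api": "servo_tool", "payload": {
  "motion": [
    [0,0,0.0003,-0.05,5],
    [0,0,0.0003,-0.05,5],
    [0,0,0.0003,-0.05,5],
    [0,0,0.0003,-0.05,5],
    [0,0,0.0003,-0.05,5]
  ]
}}

```text
time_s: 41.88
tool_pos: [0.44, -0.2169, 0.2312]
orientation: [-3.141, -0.0, 0.062]
contact_force: [-1.7, 7.3, 4.9]
gripper_width: 0.0177
grip_force: 25.0
```

>>> {"api": "servo_tool", "payload": {
  "motion": [
    [0,0,0,-0.04,5],
    [0,0,0,-0.04,5],
    [0,0,0,0,5],
    [0,0,0,0,5]
  ]
}}

```text
time_s: 42.22
tool_pos: [0.4399, -0.217, 0.231]
orientation: [-3.141, 0.0, 0.225]
contact_force: [-1.0, 7.2, 2.4]
gripper_width: 0.0179
grip_force: 25.0
```

Run:
```python
from h import *
st(); print(arm.read_state()["moment"]); look(["knob_line"],("scene",))
```

```text
{'time_s': 42.217, 'joints': [-0.057, 0.249, -0.608, -0.002, -0.713, 1.854], 'tool_pos': [0.44, -0.217, 0.231], 'orientation': [-3.141, 0.0, 0.225], 'contact_force': [-1.003, 7.166, 2.357], 'gripper_width': 0.018, 'grip_force': 24.999}
[2.66912435 0.30198023 0.19070086]
scene knob_line []
```

>>> {"api": "servo_tool", "payload": {
  "motion": [
    [0,0,0,-0.03,5],
    [0,0,0,-0.02,5],
    [0,0,0,0,5],
    [0,0,0,0,5]
  ]
}}

```text
time_s: 42.65
tool_pos: [0.4399, -0.217, 0.2309]
orientation: [-3.141, -0.0, 0.329]
contact_force: [-1.0, 7.4, 1.3]
gripper_width: 0.0178
grip_force: 25.0
```

Run:
```python
from h import *
print(arm.read_state()["moment"],arm.read_state()["orientation"])
```

```text
[2.43862737 0.10060346 0.07459298] [-3.14050231e+00 -1.72256731e-05  3.29494247e-01]
```

>>> {"api": "servo_tool", "payload": {
  "motion": [
    [0,0,0,-0.03,5],
    [0,0,0,-0.02,5],
    [0,0,0,0,5],
    [0,0,0,0,5]
  ]
}}

```text
time_s: 42.98
tool_pos: [0.44, -0.2171, 0.2309]
orientation: [-3.141, -0.0, 0.433]
contact_force: [-0.3, 6.2, 0.5]
gripper_width: 0.0183
grip_force: 25.5
```

Run:
```python
from h import *
print(arm.read_state()["moment"],arm.read_state()["orientation"])
```

```text
[ 2.10949048 -0.09020237 -0.61161746] [-3.14054775e+00 -4.69305629e-04  4.32604646e-01]
```

The moment about the knob axis jumped to −0.61 N m, so the knob is at its stop. I release, back away and check.

>>> {"api": "servo_tool", "payload": {
  "motion": [
    [0,0,0,0,60],
    [0,0,0,0,60],
    [0,0,0,0,60],
    [0,0,0,0,60],
    [0,0,0,0,60]
  ]
}}

```text
time_s: 43.4
tool_pos: [0.4401, -0.2176, 0.231]
orientation: [3.142, 0.0, 0.434]
contact_force: [-1.2, -0.4, 0.1]
gripper_width: 0.0459
grip_force: 0.0
```

>>> {"api": "servo_tool", "payload": {
  "motion": [
    [0,0,-0.06,0,70],
    [0,0,-0.06,0,70],
    [0,0,-0.06,0,70],
    [0,0,-0.06,0,70],
    [0,0,-0.06,0,70]
  ]
}}

```text
time_s: 43.82
tool_pos: [0.4398, -0.2176, 0.3826]
orientation: [3.141, -0.0, 0.434]
contact_force: [0.3, -0.0, -0.4]
gripper_width: 0.0696
grip_force: 0.0
```

>>> {"api": "servo_tool", "payload": {
  "motion": [
    [-0.08,0,0,0,70],
    [-0.08,0,0,0,70],
    [-0.06,0,0,0,70],
    [0,0,0,0,70],
    [0,0,0,0,70]
  ]
}}

```text
time_s: 44.23
tool_pos: [0.339, -0.2643, 0.3815]
orientation: [3.141, -0.001, 0.432]
contact_force: [1.0, -0.1, 0.3]
gripper_width: 0.0699
grip_force: 0.0
```

Run:
```python
from h import *
st(); look(["knob_line","knob_centre","lever_tip","paddle_face","carrier_plate","jig_a_centre"],save="k")
im=cv2.imread("pics/k_top.png"); sc=cv2.imread("pics/k_scene.png")
cv2.imwrite("pics/k_crop.png",np.hstack([cv2.resize(im[140:330,140:480],(680,380)),]))
```

```text
{'time_s': 44.233, 'joints': [-0.2, -0.041, -0.531, 0.0, -1.079, 2.203], 'tool_pos': [0.339, -0.264, 0.381], 'orientation': [3.141, -0.001, 0.432], 'contact_force': [0.967, -0.095, 0.258], 'gripper_width': 0.07, 'grip_force': 0.0}
scene knob_line [([0.47, -0.202, 0.075], 0.85)]
scene knob_centre [([0.441, -0.217, 0.064], 0.96), ([0.397, -0.216, 0.042], 0.43)]
scene lever_tip [([0.469, -0.201, 0.078], 0.52), ([0.609, 0.034, 0.126], 0.45)]
scene paddle_face [([0.631, 0.065, 0.077], 0.79)]
scene carrier_plate []
scene jig_a_centre []
top knob_line [([0.47, -0.204, 0.076], 0.57)]
top knob_centre [([0.437, -0.215, 0.067], 0.58), ([0.455, 0.127, 0.014], 0.3)]
top lever_tip [([0.612, 0.031, 0.126], 0.68)]
top paddle_face [([0.627, 0.066, 0.077], 0.53)]
top carrier_plate [([0.453, 0.182, 0.002], 0.67)]
top jig_a_centre [([0.451, 0.241, 0.016], 0.62)]
```

View pics/k_crop.png

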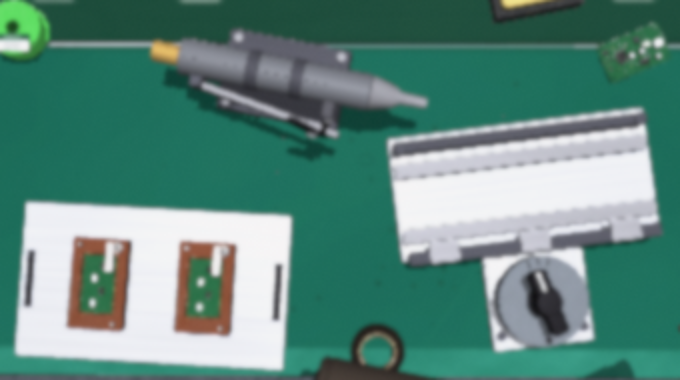

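The top crop shows both jigs flat on the plate at (98,283) and (205,287). The lever leans back at (315,125), and the knob is home with its line at (535,272).

Run:
```python
from h import *
print(arm.finish_job())
```

```text
the job is handed in; nothing more can be done
None
```

I handed the job in at about 44 s, with no verdict returned: both jigs (only two were present) lie flat on the plate, the paddle was squeezed fully and sprang back, the lever is back, and the empty clamp is screwed home to its stop.

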